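# Feed two collars through the gate into the loading lane

## Task

Push the brass collar across the blue tray, through the narrow gate and along the lane until it rests against the end stop; then push the steel collar through the gate after it, up against the brass one. Slide them along the tray with the fingertips, never lifting or tipping them, and leave the red bush and the other things on the bench where they are.

Things in the scene. Friction and masses are not known exactly. Their poses are not given: they have to be found in the camera images.
- tray: Blue loading tray with aluminium walls, fixed on the bench. Origin: at bench height; its y axis points from the deck through the gate along the lane, z up. In its frame, mm: floor top at z = 4; deck x -112 to 112, y -167 to 17, ringed by walls 6 thick whose tops are at z = 13. Fingertips kept at z = 16 to 18 pass over all walls and posts and still push the collars (tops at z = 28).
- tray_gate (a point): Middle of the gate on the tray floor, at x = 0, y = 62, z = 4 mm in the tray's frame: two round steel posts, tops at z = 14, clear width 42 mm. In front of it two straight lead-in walls narrow from x = +-48 at y = 20 (an opening in the deck's fence) to the gate. Axes as the tray's.
- tray_stop (a point): Foot of the dark end stop's face, at x = 0, y = 150, z = 4 mm in the tray's frame. The lane, clear width 44 mm and centred on x = 0, runs straight from the gate to this face and takes the two collars one behind the other, with room behind them. The stop's top is at z = 30. Axes as the tray's.
- collar_brass: Yellow brass collar, 150 g, 36 mm in diameter and 24 mm tall, standing loose on the deck of the tray with its 16 mm bore upward; origin at the centre of its underside, z up. It slides without rolling when pushed.
- collar_steel: Grey steel collar, 140 g, 36 mm in diameter and 24 mm tall, standing loose on the deck of the tray with its 16 mm bore upward; origin at the centre of its underside, z up. It slides without rolling when pushed.
- bush_red: Red plastic bush, 60 g, to be left where it stands, 36 mm in diameter and 24 mm tall, standing loose on the deck of the tray with its 16 mm bore upward; origin at the centre of its underside, z up. It slides without rolling when pushed. The two collars and the bush stand in a row across the deck, in any order, about 75 mm apart, their y in the tray's frame being -125 to -95.
- multimeter: Bystander: yellow multimeter with grey face, 155 x 78 x 42 mm, lying loose to the right of the tray; origin at the centre of its underside.
- screwdriver_blue: Bystander: screwdriver with blue handle, 148 x 28 x 28 mm, lying loose behind the tray on the left; origin at the centre of its underside.
- sample_box_2: Bystander: small open grey box with dark insert, 52 x 68 x 18 mm, loose to the left of the tray; origin at the centre of its underside.

How it is judged:
By the outcome, as a careful person would: the job done as asked, in the order asked, and still so for the second after the job is handed in, with the robot touching nothing.
It also fails if it takes over 64 s, if anything falls off the work surface, if the arm or the gripper's body presses on something with over 40 N, if the wrist force passes 120 N, or if a joint passes its speed limit or range.

## Robot

A 6-joint arm with a two-finger parallel gripper is mounted at the origin on a cart in front of the work surface, level with it; the furniture and walls round the work are solid. World frame = base frame: x ahead of the robot, y to its left, z up, the work surface at z = 0. Lengths are in m, angles in rad, forces in N, time in s.
With the tool pointing down it reaches from about 0.425 to 0.95 m from the base axis. Payload 3.5 kg.
Tool frame: the origin (TCP) lies at the very end of the fingers, on their centre line; the grasp point (between the pads) lies 19 mm behind it; z points along the fingers, y is the line along which they close (so a half turn about z gives the same grasp; the last joint's range is limited). The gripper opens to 85 mm and grips with 20 to 120 N. Pads are 22 mm wide; open, the fingers measure 114 mm over their backs; the gripper's body (76 mm by 85 mm) begins 54 mm behind the grasp point. The pads swing forward as they close: fully open they stand 13 mm farther back than shut.
Start: joints at [1.168, 0.286, 1.577, -0, 1.279, -0.15], TCP at [0.169, 0.654, 0.231] pointing down, gripper open.
Joint ranges: [-2.77, 2.77], [-0.9, 2.22], [0.21, 2.48], [-1.53, 4.67], [0.24, 2.81], [-2.84, 2.84]. Speed limits (rad/s): [2.79, 2.79, 3.14, 3.14, 3.14, 3.14].

## Interface

Orientations are given as a unit quaternion [x, y, z, w].
In Python, from plant import ctrl, read_camera, get_state gives the robot as it stands (ctrl), with the cameras as plain functions and the readings as plain functions.
- The arm moves only by the shell command python3 inch.py 'ROWS' [FORCE]. ROWS is a JSON list that holds a single list of rows (three levels of brackets), with 1 to 10 rows, each of 7 numbers: dx, dy, dz in normalised numbers (1 is 0.5 m), then a rotation vector rx, ry, rz in normalised numbers (1 is 180 degrees), then the opening from 0.0 (shut) to 1.0 (fully open); each row is the pose to reach, as a shift and turn from the pose commanded when the command began, along the tool's axes at that moment; what a row does not reach only later rows make up. A row lasts 1/8 s, in which the tool goes at most 0.0625 m and 0.188 rad, less where a joint would pass 70% of its speed; a pose out of reach is approached as far as the arm can. The fingers move at their own pace and stop on an object; FORCE is the grip in N (left out, the last holds). Time passes only in rows, so rows that do not move let the fingers close. It prints the time, the measured TCP pose, the force, the opening and the grip force at its end. No shift or turn number may pass 1 either way. Input that does not fit is refused with a message, and nothing moves.
- get_state(): the state, without advancing time (a new reading comes with each control period).
- read_camera(name): name is "scene" or "top" or "wrist"; returns a dict with "pixels" (400x640x3 uint8, red, green, blue), "camera_matrix" (3x3 intrinsics, pixels), "xyz" and "orientation" of the camera in the world. Camera axes: x right, y down, z forward; pixel columns grow to the right and rows downward; lengths in m; the calibration is good to about 2 mm. A picture is of the moment at which its call begins. There is no depth.
- ctrl.sign_off(): hands the job in; it is judged then, once.
The state is a dict: "time": time; "qpos": joint angles; "dq": joint speeds; "joint_efforts": joint torques, N m; "eef_pos": TCP position; "tcp_rot": TCP orientation; "contact_force": force on the tool from outside, world axes, zero at the start; "wrist_torque": the same for the moment, N m; "opening": opening from 0.0 (shut) to 1.0 (fully open); "finger_force": force on a finger pad.
Only numpy, scipy, OpenCV 4.12 (cv2) and the standard library are available. Lean on these libraries where they do the work, as an engineer would, in place of code of your own. Each camera call takes 0.05 s, during which the arm holds its last target. There are 200 camera calls.

## Working session

There is one attempt and no reset: what is moved stays moved. The work goes in short steps, Python scripts to look and compute and a shell command to move; the robot and the scene stay as the last step left them, time stands still between calls to the robot, and variables do not carry over. Pictures are saved under pics/ and viewed, at most 11 in all, crops included, and the job is handed in when it is done.

```bash
ls; mkdir -p pics; python3 - <<'E'
from plant import ctrl, read_camera, get_state
import cv2,json,numpy as np
for n in("top","scene"):
    r=read_camera(n); cv2.imwrite(f"pics/{n}0.png",r["pixels"][:,:,::-1])
    np.savez(f"{n}0.npz",**{k:np.array(v) for k,v in r.items()})
    print(n,r["camera_matrix"],r["xyz"],r["orientation"])
s=get_state();print(s["eef_pos"],s["tcp_rot"],s["time"])
E
```

```text
inch.py
pics
plant.py
top [[431.02178216   0.         329.2856866 ]
 [  0.         431.02178216 207.37123144]
 [  0.           0.           1.        ]] [0.36838818 0.00159652 1.38325573] [-0.69693147  0.71195045 -0.05984879  0.06189671]
scene [[506.36658034   0.         313.07172677]
 [  0.         506.36658034 192.42027899]
 [  0.           0.           1.        ]] [ 0.03726533 -0.86574541  0.73943683] [ 0.8518988  -0.25025998  0.13265605 -0.44050056]
[0.16856676 0.65300536 0.23004781] [ 1.26079531e-01  9.92019546e-01 -1.03729382e-03 -3.09489884e-04] 0.1
```

View pics/top0.png

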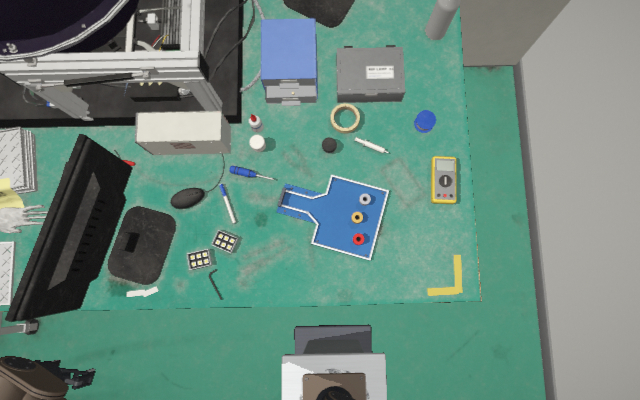

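The top view shows the tray at about (340,215), with the lane pointing left and the stop near (283,203). The collars stand in a row: steel (365,199), brass (357,217), red (358,239). I'll enlarge it next.

```bash
cat > h.py <<'E'
import numpy as np,cv2
from scipy.spatial.transform import Rotation as R
from scipy.optimize import least_squares
def load(f): return dict(np.load(f))
def ray(c,px,z):
    d=R.from_quat(c["orientation"]).apply(np.linalg.inv(c["camera_matrix"])@[px[0],px[1],1.])
    return c["xyz"]+d*(z-c["xyz"][2])/d[2]
def proj(c,p):
    q=R.from_quat(c["orientation"]).inv().apply(np.atleast_2d(p)-c["xyz"])@c["camera_matrix"].T
    return q[:,:2]/q[:,2:]
E
python3 - <<'E'
from h import *
for n,(x0,x1,y0,y1) in dict(top=(270,400,165,270)).items():
    c=load(n+"0.npz"); im=c["pixels"][y0:y1,x0:x1,::-1]
    cv2.imwrite(f"pics/{n}0c.png",cv2.resize(im,None,fx=5.7,fy=5.7,interpolation=cv2.INTER_CUBIC))
c=load("top0.npz")
for p in [(334,177),(388,190),(371,259),(312,242)]: print(ray(c,p,.013))
E
```

```text
[ 0.70735418 -0.01443696  0.013     ]
[ 0.66010804 -0.18876865  0.013     ]
[ 0.43859458 -0.12524158  0.013     ]
[0.49633957 0.06041432 0.013     ]
```

View pics/top0c.png

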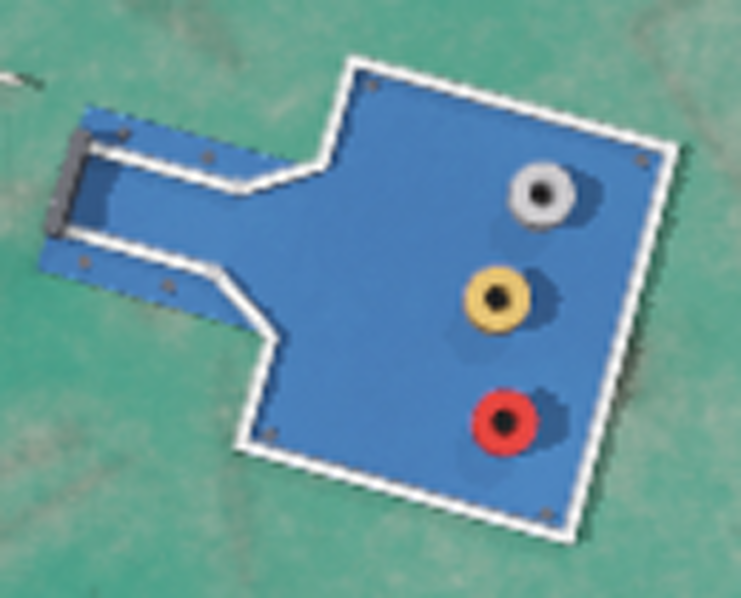

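View pics/scene0.png

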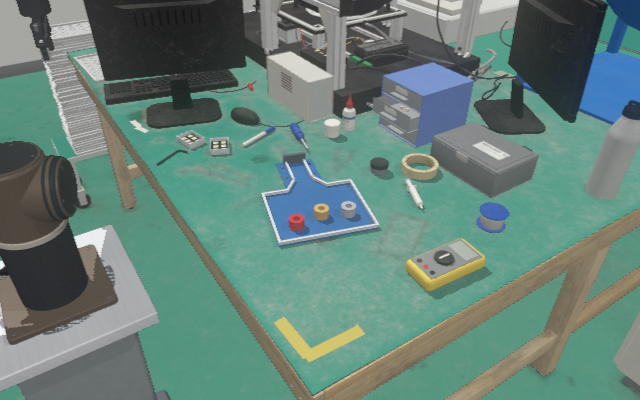

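The crop shows the outer wall corners at crop px (352,58), (680,147), (572,542), (235,447). The collar tops are steel (542,194), brass (498,298), red (505,422). The stop is at (68,183). The scene view agrees with this.

```bash
python3 - <<'E'
from h import *
c=load("top0.npz")
f=lambda a:np.array([270,165])+(np.array(a)+.5)/5.7-.5
cor=f([(352,58),(680,147),(572,542),(235,447)])
L=np.array([(118,23,13),(118,-173,13),(-118,-173,13),(-118,23,13)])/1e3
T=lambda p,l:R.from_euler('z',p[2]).apply(l)+[p[0],p[1],0]
s=least_squares(lambda p:(proj(c,T(p,L))-cor).ravel(),[.55,0,.28])
p=s.x;print("tray",p,"res px",s.fun.round(2));np.save("tray.npy",p)
print("lane check crop px",((proj(c,T(p,np.array([(0,150,30),(22,146,13),(-22,146,13),(22,62,13),(-22,62,13)])/1e3))-[270,165]+.5)*5.7-.5).round())
for n,q in dict(steel=(542,194),brass=(498,298),red=(505,422)).items():
    w=ray(c,f(q),.028); print(n,w.round(4),(R.from_euler('z',-p[2]).apply(w-[p[0],p[1],0])*1e3).round(1))
from plant import ctrl, read_camera, get_state
st=get_state();r=R.from_quat(st["tcp_rot"]);print(r.as_matrix().round(3),st["qpos"])
E
cat >> h.py <<'E'
def delta(tx,ty,z,yaw=0.):
    "tool-axis shift and turn from current pose to tray point (mm), tool x along tray y turned by yaw (about world z)"
    from plant import ctrl, read_camera, get_state
    p=np.load("tray.npy");s=get_state();r=R.from_quat(s["tcp_rot"])
    w=R.from_euler('z',p[2]).apply([tx/1e3,ty/1e3,0])+[p[0],p[1],z/1e3]
    X=R.from_euler('z',p[2]+yaw).apply([0,1,0]);Y=R.from_euler('z',p[2]+yaw).apply([1,0,0])
    g=R.from_matrix(np.c_[X,Y,[0,0,-1]])
    print("t",s["time"],"d",r.inv().apply(w-s["eef_pos"]).round(4),"rot",(r.inv()*g).as_rotvec().round(4))
def intray(w):
    p=np.load("tray.npy");return R.from_euler('z',-p[2]).apply(np.array(w)-[p[0],p[1],0])*1e3
E
python3 -c "
from h import *
delta(2,-140,200)"
```

```text
t 0.1 d [-0.5727 -0.657   0.0312] rot [-1.9000e-03  1.5000e-03  1.6191e+00]
```

Units first: shifts go in shares of 0.5 m and turns go in shares of 180 degrees. So -0.46 m / 0.5 = -0.92, -0.42 m / 0.5 = -0.84, 1.6 rad / 3.1416 = 0.5093.

```bash
python3 inch.py '[[[-0.114, -0.066, 0, 0, 0, 0.0477, 0.24], [-0.2, -0.16, 0, 0, 0, 0.0955, 0.24], [-0.28, -0.26, 0, 0, 0, 0.1432, 0.24], [-0.36, -0.36, 0, 0, 0, 0.191, 0.24], [-0.44, -0.46, 0, 0, 0, 0.2387, 0.24], [-0.52, -0.56, 0, 0, 0, 0.2865, 0.24], [-0.6, -0.66, 0, 0, 0, 0.3342, 0.24], [-0.68, -0.76, 0.02, 0, 0, 0.382, 0.24], [-0.76, -0.84, 0.04, 0, 0, 0.4456, 0.24], [-0.84, -0.92, 0.06, 0, 0, 0.5093, 0.24]]]'; python3 -c "
from h import *
delta(2,-140,200)"
```

```text
time: 1.35
eef_pos: [0.4588, 0.1047, 0.2017]
tcp_rot: [0.794, 0.608, 0.0, 0.0]
contact_force: [0.3, 0.6, 0.3]
opening: 0.242
finger_force: 0.0
t 1.35 d [-0.1971  0.1566  0.0018] rot [ 0.0006 -0.0004  0.0377]
```

Scaled: -0.197 m / 0.5 = -0.394, -0.18 m / 0.5 = -0.36, 0.0377 rad / 3.1416 = 0.012.

```bash
python3 inch.py '[[[-0.1, 0.08, 0, 0, 0, 0.0032, 0.24], [-0.2, 0.16, 0, 0, 0, 0.0064, 0.24], [-0.3, 0.24, 0, 0, 0, 0.0095, 0.24], [-0.36, 0.2932, 0.004, 0, 0, 0.0111, 0.24], [-0.394, 0.3132, 0.004, 0.0002, -0.0001, 0.012, 0.24], [-0.394, 0.3132, 0.004, 0.0002, -0.0001, 0.012, 0.24], [-0.394, 0.3132, 0.004, 0.0002, -0.0001, 0.012, 0.24]]]'; python3 - <<'E'
from h import *
from plant import ctrl, read_camera, get_state
delta(2,-140,17)
r=read_camera("wrist"); cv2.imwrite("pics/w1.png",r["pixels"][:,:,::-1])
np.savez("w1.npz",**{k:np.array(v) for k,v in r.items()});print(r["xyz"],get_state()["eef_pos"])
E
```

```text
time: 2.22
eef_pos: [0.5591, -0.1223, 0.1998]
tcp_rot: [0.803, 0.596, -0.0, -0.001]
contact_force: [-0.4, -0.8, 0.7]
opening: 0.239
finger_force: 0.0
t 2.225 d [-0.0041  0.001   0.1828] rot [-0.0016 -0.0001  0.0075]
[ 0.5840738  -0.04146595  0.34229333] [ 0.55921339 -0.12216672  0.19995748]
```

View pics/w1.png

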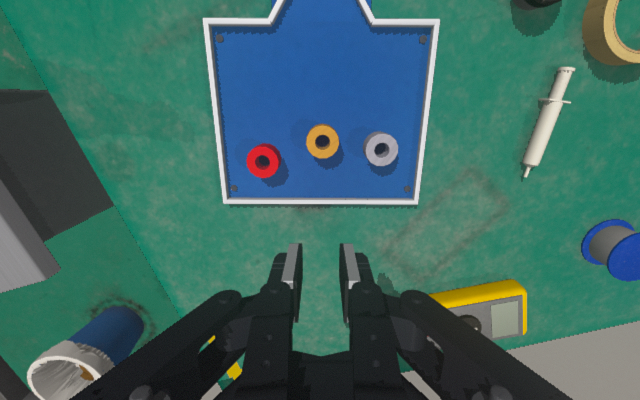

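The wrist view shows the wall corners at (204,19), (439,19), (419,206), (223,204). The collar tops are red (263,161), brass (322,141), steel (382,149). The fingertips are a pair at (295,248) and (345,248).

```bash
python3 - <<'E'
from h import *
c=load("w1.npz");t=load("top0.npz")
cw=np.array([(439,19),(419,206),(223,204),(204,19.)])
f=lambda a:np.array([270,165])+(np.array(a)+.5)/5.7-.5
ct=f([(352,58),(680,147),(572,542),(235,447)])
L=np.array([(118,23,13),(118,-173,13),(-118,-173,13),(-118,23,13)])/1e3
T=lambda p,l:R.from_euler('z',p[2]).apply(l)+[p[0],p[1],0]
p0=np.load("tray.npy")
s=least_squares(lambda p:(proj(c,T(p,L))-cw).ravel(),p0);print("wrist only",s.x,s.fun.round(1))
p=(s.x+p0)/2;np.save("tray.npy",p);print(p)
for n,q in dict(steel=(382,149),brass=(322,141),red=(263,161)).items():
    w=ray(c,q,.028); print(n,w.round(4),R.from_euler('z',-s.x[2]).apply(w-[*s.x[:2],0]).round(4)*1e3)
E
```

```text
wrist only [ 0.59949967  0.00731117 -0.29627694] [ 2.   0.4 -0.3 -0.5  0.1  0.9 -1.8 -0.3]
[ 0.59887787  0.00758558 -0.29868268]
steel [ 0.6324 -0.11    0.028 ] [  65.7 -102.6   28. ]
brass [ 0.5729 -0.0831  0.028 ] [  0.9 -94.2  28. ]
red [ 0.5048 -0.0852  0.028 ] [ -63.6 -116.1   28. ]
```

```bash
python3 -c "
from h import *
delta(1,-140,17)"
```

```text
t 2.275 d [-0.0043  0.0009  0.183 ] rot [-0.0012 -0.      0.0056]
```

Scaled: 0.183 m / 0.5 = 0.366, 0.178 m / 0.5 = 0.356, 0.005 rad / 3.1416 = 0.0016.

```bash
python3 inch.py '[[[-0.004, 0, 0.1, 0, 0, 0.001, 0.24], [-0.008, 0, 0.2, 0, 0, 0.0016, 0.24], [-0.008, 0.002, 0.28, 0, 0, 0.0016, 0.24], [-0.008, 0.002, 0.33, 0, 0, 0.0016, 0.24], [-0.008, 0.002, 0.356, 0, 0, 0.0016, 0.24], [-0.008, 0.002, 0.366, 0, 0, 0.0016, 0.24], [-0.008, 0.002, 0.366, 0, 0, 0.0016, 0.24]]]'; python3 - <<'E'
from h import *
from plant import ctrl, read_camera, get_state
delta(0,90,17)
for n in("wrist","scene"):
    r=read_camera(n); im=r["pixels"][:,:,::-1]
    if n=="scene": im=cv2.resize(im[160:260,240:400],(640,400),interpolation=cv2.INTER_CUBIC)
    cv2.imwrite(f"pics/{n}2.png",im)
w=cv2.imread("pics/wrist2.png");s=cv2.imread("pics/scene2.png")
cv2.imwrite("pics/m2.png",np.hstack([cv2.resize(w,(400,250)),cv2.resize(s,(400,250))]))
E
```

```text
time: 3.15
eef_pos: [0.56, -0.1278, 0.0179]
tcp_rot: [0.805, 0.594, 0.0, 0.001]
contact_force: [0.5, 0.2, -0.8]
opening: 0.244
finger_force: 0.0
t 3.15 d [ 0.2309 -0.0029  0.0008] rot [ 0.0009  0.0005 -0.0005]
```

View pics/m2.png

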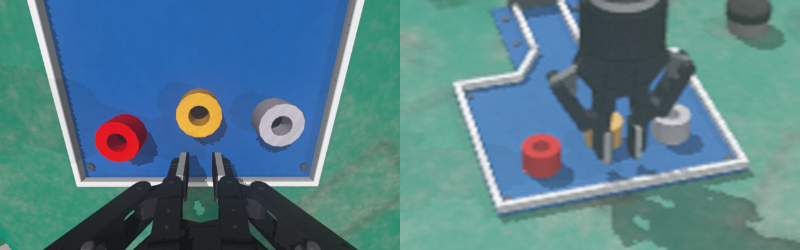

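The finger pair stands centred behind the brass collar, which is at left-panel (198,113). The other pieces are untouched, so I'll start pushing.

Scaled: 0.092 m / 0.5 = 0.184, -0.003 m / 0.5 = -0.006.

```bash
python3 inch.py '[[[0.016, -0.003, 0.002, 0, 0, 0, 0.24], [0.032, -0.003, 0.002, 0, 0, 0, 0.24], [0.048, -0.003, 0.002, 0, 0, 0, 0.24], [0.064, -0.003, 0.002, 0, 0, 0, 0.24], [0.084, -0.004, 0.002, 0, 0, 0, 0.24], [0.104, -0.004, 0.002, 0, 0, 0, 0.24], [0.124, -0.004, 0.002, 0, 0, 0, 0.24], [0.144, -0.005, 0.002, 0, 0, 0, 0.24], [0.164, -0.006, 0.002, 0, 0, 0, 0.24], [0.184, -0.006, 0.002, 0, 0, 0, 0.24]]]'
python3 inch.py '[[[0.02, 0, 0, 0, 0, 0, 0.24], [0.04, 0, 0, 0, 0, 0, 0.24], [0.06, 0, 0, 0, 0, 0, 0.24], [0.08, 0, 0, 0, 0, 0, 0.24], [0.1, 0, 0, 0, 0, 0, 0.24], [0.12, 0, 0, 0, 0, 0, 0.24], [0.12, 0, 0, 0, 0, 0, 0.24]]]'; python3 - <<'E'
from h import *
from plant import ctrl, read_camera, get_state
delta(0,104,17)
r=read_camera("wrist"); cv2.imwrite("pics/w3.png",r["pixels"][:,:,::-1])
np.savez("w3.npz",**{k:np.array(v) for k,v in r.items()})
E
```

```text
time: 4.5
eef_pos: [0.5839, -0.0385, 0.016]
tcp_rot: [0.805, 0.594, -0.0, -0.0]
contact_force: [-0.4, -2.6, 2.9]
opening: 0.239
finger_force: 1.1
time: 5.38
eef_pos: [0.6014, 0.0194, 0.0157]
tcp_rot: [0.805, 0.594, -0.0, -0.001]
contact_force: [0.2, -0.5, -0.3]
opening: 0.241
finger_force: 0.0
t 5.375 d [ 0.092   0.001  -0.0013] rot [-0.001  -0.0005 -0.0003]
```

View pics/w3.png

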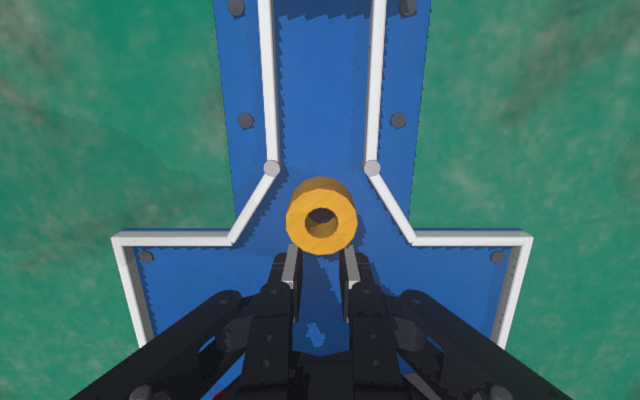

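The brass collar, top at (321,222), is centred on the gate, whose posts are at (272,168) and (372,168).

Scaled: 0.082 m / 0.5 = 0.164, 0.077 m / 0.5 = 0.154.

```bash
python3 inch.py '[[[0.02, 0, -0.002, 0, 0, 0, 0.24], [0.04, 0, -0.002, 0, 0, 0, 0.24], [0.06, 0, -0.002, 0, 0, 0, 0.24], [0.08, 0, -0.002, 0, 0, 0, 0.24], [0.1, 0, -0.002, 0, 0, 0, 0.24], [0.12, 0, -0.002, 0, 0, 0, 0.24], [0.14, 0, -0.002, 0, 0, 0, 0.24], [0.154, 0, -0.002, 0, 0, 0, 0.24], [0.164, 0, -0.002, 0, 0, 0, 0.24]]]'
python3 inch.py '[[[0.005, 0, 0, 0, 0, 0, 0.24], [0.01, 0, 0, 0, 0, 0, 0.24], [0.01, 0, 0, 0, 0, 0, 0.24]]]'; python3 - <<'E'
from h import *
from plant import ctrl, read_camera, get_state
delta(0,104,17)
r=read_camera("wrist"); cv2.imwrite("pics/w4.png",r["pixels"][:,:,::-1])
np.savez("w4.npz",**{k:np.array(v) for k,v in r.items()})
E
```

```text
time: 6.55
eef_pos: [0.6257, 0.097, 0.0169]
tcp_rot: [0.805, 0.594, -0.0, -0.0]
contact_force: [0.4, -1.0, -1.6]
opening: 0.242
finger_force: 0.5
time: 6.92
eef_pos: [0.6272, 0.1014, 0.017]
tcp_rot: [0.805, 0.594, -0.0, -0.0]
contact_force: [0.2, -0.1, -0.3]
opening: 0.24
finger_force: 0.2
t 6.925 d [ 0.006   0.0006 -0.    ] rot [-0.0005  0.0002 -0.0011]
```

View pics/w4.png

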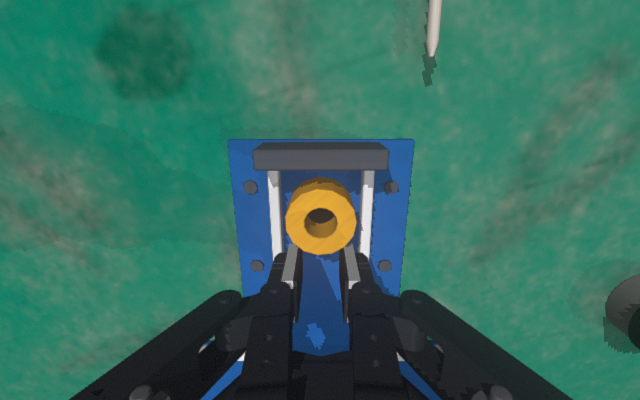

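The brass collar, top at (321,218), is in the lane with about 5 mm left to the stop's face near row 170. I'll creep until the force rises.

Scaled: 0.0045 m / 0.5 = 0.009, 0.003 m / 0.5 = 0.006.

```bash
python3 inch.py '[[[0.003, 0, 0, 0, 0, 0, 0.24], [0.006, 0, 0, 0, 0, 0, 0.24], [0.009, 0, 0, 0, 0, 0, 0.24]]]'|grep -E "eef|contact|finger"
python3 inch.py '[[[0.002, 0, 0, 0, 0, 0, 0.24], [0.004, 0, 0, 0, 0, 0, 0.24]]]'|grep -E "eef|contact|finger"
python3 -c "
from h import *
delta(0,110,17)"
```

```text
eef_pos: [0.6285, 0.1056, 0.017]
contact_force: [-0.1, -0.7, 0.3]
finger_force: 0.5
eef_pos: [0.6291, 0.1076, 0.0169]
contact_force: [0.4, -0.6, -0.5]
finger_force: 0.5
t 7.6 d [ 0.0056  0.0006 -0.0001] rot [-0.0006  0.0005 -0.001 ]
```

Scaled: 0.002 m / 0.5 = 0.004, 0.001 m / 0.5 = 0.002.

```bash
for i in 1; do python3 inch.py '[[[0.002, 0, 0, 0, 0, 0, 0.24], [0.004, 0, 0, 0, 0, 0, 0.24]]]'|grep -E "eef|contact|finger"; done
python3 -c "
from h import *
from plant import ctrl, read_camera, get_state
r=read_camera('wrist'); cv2.imwrite('pics/w5.png',cv2.resize(r['pixels'][120:280,220:420,::-1],(600,480),interpolation=cv2.INTER_CUBIC))"
```

```text
eef_pos: [0.6297, 0.1095, 0.017]
contact_force: [0.1, -0.9, 0.4]
finger_force: 0.5
```

View pics/w5.png

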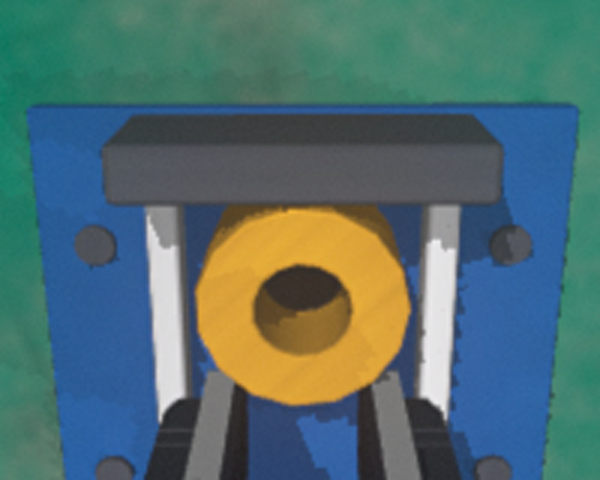

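The brass collar's far top edge (row ~207 in the crop) almost meets the stop's edge (row 204), so it is nearly seated.

Scaled: 0.001 m / 0.5 = 0.002.

```bash
python3 inch.py '[[[0.002, 0, 0, 0, 0, 0, 0.24], [0.002, 0, 0, 0, 0, 0, 0.24]]]'|grep -E "eef|contact|finger"
python3 inch.py '[[[0.002, 0, 0, 0, 0, 0, 0.24], [0.002, 0, 0, 0, 0, 0, 0.24]]]'|grep -E "eef|contact|finger"
```

```text
eef_pos: [0.6299, 0.1101, 0.0169]
contact_force: [-0.5, -2.9, 0.2]
finger_force: 1.1
eef_pos: [0.63, 0.1103, 0.0169]
contact_force: [-2.9, -5.6, 0.7]
finger_force: 2.3
```

Scaled: -0.25 m / 0.5 = -0.5, -0.03 m / 0.5 = -0.06, -0.64 rad / 3.1416 = -0.2037.

```bash
python3 inch.py '[[[-0.01, 0, 0, 0, 0, 0, 0.24], [-0.03, 0, 0, 0, 0, 0, 0.24], [-0.08, 0, -0.02, 0, 0, 0, 0.24], [-0.14, 0.02, -0.06, 0, 0, -0.0223, 0.24], [-0.22, 0.06, -0.1, 0, 0, -0.0637, 0.24], [-0.3, 0.1, -0.12, 0, 0, -0.1114, 0.24], [-0.38, 0.14, -0.12, 0, 0, -0.1592, 0.24], [-0.44, 0.17, -0.12, 0, 0, -0.2037, 0.24], [-0.5, 0.18, -0.12, 0, 0, -0.2037, 0.24], [-0.5, 0.18, -0.12, 0, 0, -0.2037, 0.24]]]'
python3 - <<'E'
from h import *
from plant import ctrl, read_camera, get_state
s=get_state();print(intray(s["eef_pos"]),intray([.63,.1103,.0169]))
delta(92.6,-139,17,.641)
E
```

```text
time: 9.65
eef_pos: [0.6422, -0.1563, 0.077]
tcp_rot: [0.579, 0.816, -0.0, 0.0]
contact_force: [0.6, 0.7, 0.2]
opening: 0.24
finger_force: 0.0
[  89.61498884 -143.85198672   77.04052565] [ -0.48070102 107.32477861  16.9       ]
t 9.65 d [0.0021 0.0053 0.06  ] rot [-0.      0.     -0.0056]
```

Scaled: 0.06 m / 0.5 = 0.12, 0.055 m / 0.5 = 0.11, -0.005 rad / 3.1416 = -0.0016.

```bash
python3 inch.py '[[[0, 0.01, 0.05, 0, 0, -0.0016, 0.24], [0, 0.01, 0.09, 0, 0, -0.0016, 0.24], [0, 0.01, 0.11, 0, 0, -0.0016, 0.24], [0, 0.01, 0.12, 0, 0, -0.0016, 0.24], [0, 0.01, 0.12, 0, 0, -0.0016, 0.24]]]'
python3 - <<'E'
from h import *
from plant import ctrl, read_camera, get_state
delta(15,-35,17,.641)
r=read_camera("wrist"); cv2.imwrite("pics/w6.png",r["pixels"][:,:,::-1])
E
```

```text
time: 10.28
eef_pos: [0.6472, -0.1523, 0.0169]
tcp_rot: [0.575, 0.818, -0.0, -0.0]
contact_force: [0.0, -0.6, -0.6]
opening: 0.237
finger_force: 0.0
t 10.275 d [ 1.298e-01 -3.000e-04 -1.000e-04] rot [-0.0008 -0.0001  0.0031]
```

View pics/w6.png

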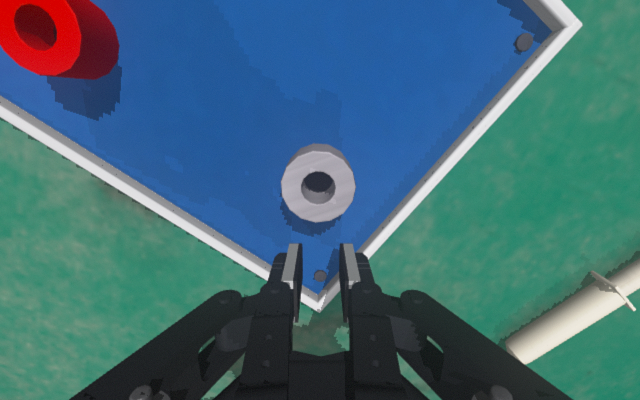

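The steel collar (318,186) sits ahead of the finger pair, whose midline is at 321. I'll push it diagonally to the centre line.

Scaled: 0.092 m / 0.5 = 0.184, -0.001 m / 0.5 = -0.002.

```bash
python3 inch.py '[[[0.016, -0.002, 0, 0, 0, 0, 0.24], [0.032, -0.002, 0, 0, 0, 0, 0.24], [0.048, -0.002, 0, 0, 0, 0, 0.24], [0.064, -0.002, 0, 0, 0, 0, 0.24], [0.084, -0.002, 0, 0, 0, 0, 0.24], [0.104, -0.002, 0, 0, 0, 0, 0.24], [0.124, -0.001, 0, 0, 0, 0, 0.24], [0.144, 0, 0, 0, 0, 0, 0.24], [0.164, 0, 0, 0, 0, 0, 0.24], [0.184, 0, 0, 0, 0, 0, 0.24]]]'
python3 inch.py '[[[0.02, 0, 0, 0, 0, 0, 0.24], [0.04, 0, 0, 0, 0, 0, 0.24], [0.06, 0, 0, 0, 0, 0, 0.24], [0.07, 0, 0, 0, 0, 0, 0.24], [0.076, 0, 0, 0, 0, 0, 0.24], [0.076, 0, 0, 0, 0, 0, 0.24]]]'
python3 inch.py '[[[-0.01, 0, 0, 0, 0, 0, 0.24], [-0.03, 0, 0, 0, 0, 0, 0.24], [-0.05, 0, 0, 0, 0, 0, 0.24], [-0.05, 0, 0, 0, 0, 0, 0.24]]]' | grep eef
python3 - <<'E'
from h import *
from plant import ctrl, read_camera, get_state
delta(0,-55,17)
r=read_camera("wrist"); np.savez("w7.npz",**{k:np.array(v) for k,v in r.items()})
g=cv2.medianBlur(cv2.cvtColor(r["pixels"],cv2.COLOR_RGB2GRAY),5)
hsv=cv2.cvtColor(r["pixels"],cv2.COLOR_RGB2HSV)
m=((hsv[...,1]<45)&(hsv[...,2]>110)).astype("uint8"); m[235:]=0
n,_,st,ce=cv2.connectedComponentsWithStats(m)
for i in range(1,n):
    if st[i,4]>200: print(st[i],ce[i],intray(ray(r,ce[i],.028)).round(1))
E
```

```text
time: 11.58
eef_pos: [0.6159, -0.0653, 0.0171]
tcp_rot: [0.575, 0.818, -0.0, -0.0]
contact_force: [0.5, -2.3, 1.3]
opening: 0.237
finger_force: 1.0
time: 12.32
eef_pos: [0.6028, -0.0297, 0.0167]
tcp_rot: [0.575, 0.818, -0.0, -0.001]
contact_force: [0.6, -0.2, 0.5]
opening: 0.237
finger_force: 0.2
eef_pos: [0.612, -0.0548, 0.017]
t 12.825 d [ 0.0191 -0.0243  0.    ] rot [-4.000e-04  3.000e-04  6.424e-01]
[   5    0  118  235 3617] [ 64.15758916 113.02073542] [-104.6  -59.4   28. ]
[ 219    0  163   45 2577] [297.70702367  18.32324408] [-44.1  30.7  28. ]
[ 431    0   97  235 4348] [469.28863845 114.03955842] [36.6 45.8 28. ]
[ 283  127   76   79 3936] [319.87322154 166.84781504] [ -1.4 -11.9  28. ]
```

Scaled: -0.0365 m / 0.5 = -0.073, -0.028 m / 0.5 = -0.056, 0.642 rad / 3.1416 = 0.2044.

```bash
python3 inch.py '[[[-0.03, -0.016, 0, 0, 0, 0.0509, 0.24], [-0.03, -0.036, 0, 0, 0, 0.1019, 0.24], [-0.012, -0.056, 0, 0, 0, 0.1528, 0.24], [0.006, -0.073, 0, 0, 0, 0.2044, 0.24], [0.006, -0.073, 0, 0, 0, 0.2044, 0.24], [0.006, -0.073, 0, 0, 0, 0.2044, 0.24]]]'
python3 - <<'E'
from h import *
from plant import ctrl, read_camera, get_state
delta(-0.5,-39,17)
delta(-0.5,71.3,17)
r=read_camera("wrist"); cv2.imwrite("pics/w8.png",r["pixels"][:,:,::-1])
E
```

```text
time: 13.62
eef_pos: [0.5767, -0.0633, 0.0172]
tcp_rot: [0.803, 0.596, -0.0, 0.0]
contact_force: [-0.7, -0.2, -0.4]
opening: 0.242
finger_force: 0.0
t 13.625 d [0.0352 0.     0.0002] rot [0.0001 0.0004 0.0044]
t 13.625 d [0.1455 0.0005 0.0002] rot [0.0001 0.0004 0.0044]
```

View pics/w8.png

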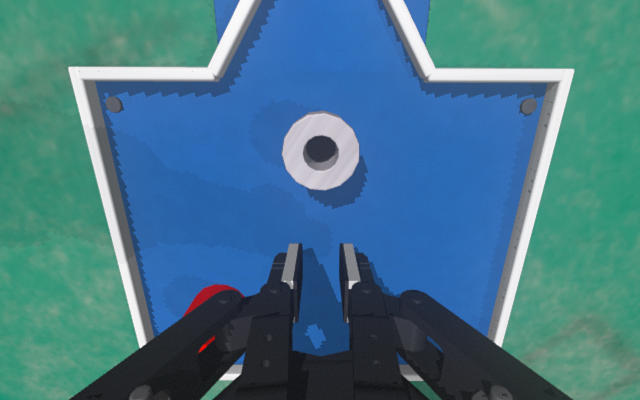

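The steel collar (321,150) is centred ahead of the fingers and on the gate axis, so I'll push it straight through.

Scaled: 0.096 m / 0.5 = 0.192, 0.086 m / 0.5 = 0.172, 0.004 rad / 3.1416 = 0.0013.

```bash
python3 inch.py '[[[0.02, 0, 0, 0, 0, 0.0006, 0.24], [0.04, 0, 0, 0, 0, 0.0013, 0.24], [0.06, 0, 0, 0, 0, 0.0013, 0.24], [0.076, 0, 0, 0, 0, 0.0013, 0.24], [0.092, 0, 0, 0, 0, 0.0013, 0.24], [0.112, 0, 0, 0, 0, 0.0013, 0.24], [0.132, 0, 0, 0, 0, 0.0013, 0.24], [0.152, 0, 0, 0, 0, 0.0013, 0.24], [0.172, 0, 0, 0, 0, 0.0013, 0.24], [0.192, 0, 0, 0, 0, 0.0013, 0.24]]]'|grep -E "eef|contact"
python3 inch.py '[[[0.02, 0, 0, 0, 0, 0, 0.24], [0.04, 0, 0, 0, 0, 0, 0.24], [0.06, 0, 0, 0, 0, 0, 0.24], [0.074, 0, 0, 0, 0, 0, 0.24], [0.084, 0, 0, 0, 0, 0, 0.24], [0.09, 0, 0, 0, 0, 0, 0.24], [0.09, 0, 0, 0, 0, 0, 0.24]]]'
python3 - <<'E'
from h import *
from plant import ctrl, read_camera, get_state
delta(-0.5,71.3,17)
E
```

```text
eef_pos: [0.6045, 0.0293, 0.0169]
contact_force: [-1.3, -1.4, 0.8]
time: 15.8
eef_pos: [0.6177, 0.0718, 0.017]
tcp_rot: [0.805, 0.593, -0.0, -0.0]
contact_force: [-0.1, 0.8, -0.4]
opening: 0.236
finger_force: 0.0
t 15.8 d [ 0.0044  0.0004 -0.    ] rot [-0.0005  0.0001 -0.0021]
```

Scaled: 0.003 m / 0.5 = 0.006, 0.0015 m / 0.5 = 0.003.

```bash
python3 inch.py '[[[0.003, 0, 0, 0, 0, 0, 0.24], [0.006, 0, 0, 0, 0, 0, 0.24], [0.006, 0, 0, 0, 0, 0, 0.24]]]'|grep -E "eef|contact|finger"
python3 inch.py '[[[0.002, 0, 0, 0, 0, 0, 0.24], [0.002, 0, 0, 0, 0, 0, 0.24]]]'|grep -E "eef|contact|finger"
python3 inch.py '[[[0.002, 0, 0, 0, 0, 0, 0.24], [0.002, 0, 0, 0, 0, 0, 0.24]]]'|grep -E "eef|contact|finger"
```

```text
eef_pos: [0.6185, 0.0745, 0.0169]
contact_force: [-0.6, -0.8, -0.7]
finger_force: 0.2
eef_pos: [0.6188, 0.0755, 0.0169]
contact_force: [-0.4, -0.9, -0.4]
finger_force: 0.3
eef_pos: [0.6189, 0.0759, 0.0169]
contact_force: [-1.2, -3.2, 1.6]
finger_force: 1.4
```

Scaled: 0.001 m / 0.5 = 0.002.

```bash
python3 inch.py '[[[0.002, 0, 0, 0, 0, 0, 0.24], [0.002, 0, 0, 0, 0, 0, 0.24]]]'|grep -E "eef|contact|finger"
python3 inch.py '[[[-0.008, 0, 0, 0, 0, 0, 0.24], [-0.024, 0, 0, 0, 0, 0, 0.24], [-0.06, 0, -0.02, 0, 0, 0, 0.24], [-0.1, 0, -0.1, 0, 0, 0, 0.24], [-0.12, 0, -0.18, 0, 0, 0, 0.24], [-0.12, 0, -0.24, 0, 0, 0, 0.24], [-0.12, 0, -0.24, 0, 0, 0, 0.24]]]'|grep -E "time|eef"
python3 - <<'E'
from h import *
from plant import ctrl, read_camera, get_state
a=read_camera("wrist")["pixels"][:,:,::-1]; b=read_camera("top")["pixels"][165:270,270:400,::-1]
cv2.imwrite("pics/f.png",np.hstack([cv2.resize(a[:250,195:445],(400,400)),cv2.resize(b,(400,400))]))
E
```

```text
eef_pos: [0.619, 0.0762, 0.0169]
contact_force: [-1.2, -5.7, 1.0]
finger_force: 2.6
time: 17.8
eef_pos: [0.6038, 0.0189, 0.1412]
```

View pics/f.png

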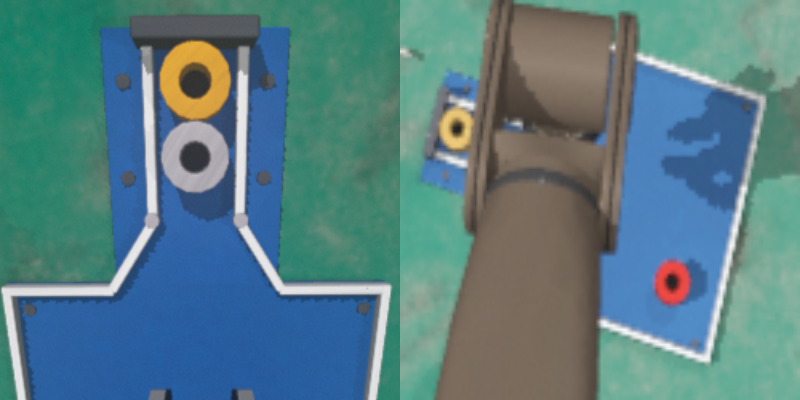

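The brass collar (195,80) is against the stop and the steel collar (195,157) is touching it, both past the gate. The red bush is where it was, and the robot is clear.

```bash
python3 -c "
from plant import ctrl, read_camera, get_state
print(ctrl.sign_off())"
```

```text
the job is handed in; nothing more can be done
None
```

I pushed the brass collar through the gate and up against the end stop, then the steel collar through after it until it touched the brass one; the red bush stayed put, and the job was handed in at about 18 s.

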